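Put a flywheel away in the pedal-lid parts caddy

ROBOT

A 6-joint arm with a two-finger parallel gripper is mounted at the origin on the work surface. World frame = base frame: x ahead of the robot, y to its left, z up, the work surface at z = 0. Lengths are in mm, angles in degrees, forces in N, time in s.
With the tool pointing down it reaches from about 250 to 725 mm from the base axis. Payload 9.7 kg.
Tool frame: the origin (TCP) lies midway between the tips of the shut fingers; the grasp point (between the pads) lies 19 mm behind it; z points along the fingers, y is the line along which they close (so a half turn about z gives the same grasp; the last joint's range is limited). The gripper opens to 85 mm and grips with 20 to 120 N. Pads are 22 mm wide; open, the fingers measure 114 mm over their backs; the gripper's body (76 mm by 85 mm) begins 54 mm behind the grasp point. The pads swing forward as they close: fully open they stand 13 mm farther back than shut.
Start: joints at [-76.146, 4.979, 10.078, 95.1, 0, 90], TCP at [131.695, -533.997, 211.184] pointing down, gripper open.
Joint ranges: [-179.16, 179.16], [-48.56, 103.87], [-65.8, 70.77], [-126.05, 130.52], [-82.76, 87.17], [-180, 180]. Speed limits (degrees/s): [127.2, 127.2, 147.25, 180, 180, 180].

INTERFACE

Orientations are given as a 3x3 rotation matrix whose columns are the frame's x, y, z axes.
In Python, from rig import sensors, capture, camera_params, env gives the robot as it stands.
- The arm moves only by the shell command python3 -m handwheel 'ROWS' [OPENING] [FORCE]. ROWS is a JSON object of lists of equal length, an entry for each row: "dp": the shift along the tool's x, y, z in mm, a list of three; "turn": the turn about the tool's z in rad. A call has 1 to 20 rows; each row is the pose to reach, as a shift and turn from the pose commanded when the call began, along the tool's axes at that moment; what a row does not reach only later rows make up. A row lasts 1/12 s, in which the tool goes at most 41.7 mm and 7.16 degrees, less where a joint would pass 70% of its speed; a pose out of reach is approached as far as the arm can. A call with a gripper value outside its range is refused whole. OPENING is the closure in counts, from 0 (fully open) to 255 (shut), set as the call begins (- or left out, the last holds). The fingers move at their own pace and stop on an object; FORCE is the grip in N (left out, the last holds). Time passes only in rows, so rows that repeat a pose let the fingers close. It gives the time, the measured TCP pose, the force, the opening and the grip force at its end, in the units of the state.
- sensors.sense(): the state, without advancing time (a new reading comes with each control period).
- capture(name): name is "scene" or "top"; returns (picture, depth): 420x560x3 uint8, red, green, blue; 420x560 float32, mm along the optical axis (not along the pixel's ray), 0 where there is no reading.
- camera_params(name): a dict with "K" (3x3 intrinsics, pixels), "dist_coeffs" ([k1, k2, p1, p2, k3] as OpenCV has them; the pictures are not rectified), "rvec" (rotation vector, rad) and "tvec" (3), from world to camera coordinates, as OpenCV has them. Camera axes: x right, y down, z forward; pixel columns grow to the right and rows downward; lengths in mm; the calibration is good to about 2 mm. A picture is of the moment at which its call begins. camera_params takes no time and is no camera call.
- env.hand_in(): hands the job in; it is judged then, once.
The state is a dict: "t": time; "q": joint angles; "dq": joint speeds; "tau": joint torques, N m; "tcp_pos": TCP position; "ee_rot": TCP orientation; "force": force on the tool from outside, world axes, zero at the start; "ft_torque": the same for the moment, N m; "gripper_width": opening from 0.0 (shut) to 1.0 (fully open); "finger_force": force on a finger pad.
Only numpy, scipy, OpenCV 4.12 (cv2) and the standard library are available. Lean on these libraries where they do the work, as an engineer would, in place of code of your own. Each camera call takes 0.05 s, during which the arm holds its last target. There are 200 camera calls.

TASK

Put the loose nickel flywheel away in the parts caddy: press the brass pedal all the way down so the tin lid swings up and stays open, then set the flywheel gently down, boss upwards, in the cork-lined bay. Then ease the pedal back up to the top, holding it against the weight of the lid so that the lid comes down slowly and never drops, and let go with the lid fully shut. Work the lid only through the pedal, never touching the lid itself, and leave the flywheel already in the other bay and the things on the counter where they are.

Things in the scene. Friction and masses are not known exactly. Their poses are not given: they have to be found in the camera images.
- caddy: blue tin parts caddy, fixed, 130 (its x) by 200 (its y) by 85 mm high. Origin: centre of its underside on the counter; x points from the pedal side to the lid-hinge side, z up. Two bays side by side, centred at its y = +50 and -50 mm, each 122 (x) by 94 mm (y) inside; floor 34 mm above the counter, walls 4 mm thick up to 85 mm, dividing wall up to 79 mm
- cork: square of cork 90 (x) by 72 (y) by 2 mm lying on the floor of one of the two bays, the cork-lined bay (either one; hidden while the lid is shut). Origin: centre of its underside, on the bay floor; axes as the caddy's. It may lie up to 9 mm off the bay's centre
- lid (a joint): lid hinge, rad: 0 shut, 1.85 fully open (16 degrees past upright). Rigidly linked to the pedal: lid angle = 5 x pedal angle. By weight alone it stays open beyond about 1.4 rad; from less than about 1.3 rad it falls shut unless the pedal is held. No damper. Closing faster than 3 rad/s (fully shut in under about 0.7 s) counts as dropping it
- lid_front (a point): middle of the front (pedal-side) edge of the plain grey tin lid, moving with it. Lid 134 by 206 by 4 mm, 0.12 kg, hinged along the caddy's +x rim (65 mm from the caddy's centre, 88 mm up); it swings up and over towards the caddy's +x side
- pedal (a joint): pedal hinge, rad: 0 up (lid shut), 0.37 fully down (lid open), hard stop at each end. Hinge line along the caddy's y, at its x = -75, z = 50 mm. Brass plate 50 wide, 5 mm thick, reaching 130 mm from the hinge towards the caddy's -x; slopes up 0.185 rad at 0, down 0.185 rad at 0.37. At the tab, pressing takes about 3 N, lifting from fully down about 2 N
- pedal_tab (a point): centre of the red upright thumb tab on the pedal's outer end (caddy y = 0), to press on or pinch; moves and tilts with the pedal. Tab 24 mm along the pedal, 12 mm thick (caddy y), 30 mm tall, square on the plate. Centre 115 mm from the hinge line along the plate, 17.5 mm above the plate's mid-plane (tab top 32.5, plate's upper face 2.5 mm above it)
- flywheel_mid (a point): the loose nickel flywheel standing on the counter, 0.12 to 0.24 kg: disc 44 mm diameter, 14 mm thick, with a 14 mm diameter boss standing 22 mm up from its middle, 36 mm tall in all. Point: on its axis, 18 mm above its underside (4 mm above the disc's upper face); z along the axis, boss up
- twin_mid (a point): an identical flywheel already in the other bay, without cork; to be left alone. Point: on its axis, 18 mm above its underside
- sedan: cream tin sedan body, 155 by 62 by 52 mm, on the counter; leave alone. Origin: centre of its underside, x along its length
- frog: green enamel tin frog, about 75 by 76 by 49 mm, on the counter; leave alone. Origin: centre of its underside
- handle: walnut screwdriver handle lying on the counter, 106 mm long, 29 mm thick; leave alone. Origin: under its middle, x along its length
Mind the look-alikes: they are no part of the job. What is shaped like the part that bears flywheel_mid but purple is not meant.

How it is judged:
By the outcome, as a careful person would: the job done as asked, in the order asked, and still so for the second after the job is handed in, with the robot touching nothing.
It also fails if it takes over 72 s, if anything falls off the work surface, if the arm or the gripper's body presses on something with over 40 N, if the wrist force passes 120 N, or if a joint passes its speed limit or range.

## Working session

There is one attempt and no reset: what is moved stays moved. The work goes in short steps, Python scripts to look and compute and a shell command to move; the robot and the scene stay as the last step left them, time stands still between calls to the robot, and variables do not carry over. Pictures are saved under pics/ and viewed, at most 10 in all, crops included, and the job is handed in when it is done.

```bash
mkdir -p pics; cat > h.py <<'E'
import numpy as np, cv2
from rig import sensors, capture, camera_params, env
def cam(n):
    p=camera_params(n); R=cv2.Rodrigues(np.array(p['rvec'],float))[0]; return np.array(p['K'],float),np.array(p['dist_coeffs'],float),R,np.array(p['tvec'],float).ravel()
def ray(n,uv):
    K,d,R,t=cam(n); u=cv2.undistortPoints(np.array(uv,float).reshape(-1,1,2),K,d).reshape(-1,2)
    return -R.T@t, np.c_[u,np.ones(len(u))]@R
def plane(n,uv,z):
    o,d=ray(n,uv); return o+d*((z-o[2])/d[:,2])[:,None]
def cloud(n,D):
    v,u=np.mgrid[:420,:560]; o,d=ray(n,np.c_[u.ravel(),v.ravel()]); return (o+d*D.reshape(-1,1)).reshape(420,560,3)
def proj(n,P):
    K,d,R,t=cam(n); return cv2.projectPoints(np.array(P,float).reshape(-1,1,3),cv2.Rodrigues(R)[0],t,K,d)[0].reshape(-1,2)
E
python3 - <<'E'
from h import *
for n in ('scene','top'):
    p,D=capture(n); np.savez(f'{n}0.npz',p=p,D=D); cv2.imwrite(f'pics/{n}0.png',p[:,:,::-1])
    K,d,R,t=cam(n); print(n,-R.T@t,R[2],K[0,0])
s=sensors.sense(); print(s['ee_rot'],s['t'])
E
```

```text
scene [1367.06458383  238.12556351  838.34600368] [-0.71202354 -0.20715787 -0.67090096] 441.9943800739674
top [ 492.73121421   -2.51876054 1156.67966588] [ 0.06723604  0.00313915 -0.99773216] 454.75186347303156
[[ 9.70918161e-01  2.39411461e-01 -2.75575987e-04]
 [ 2.39411619e-01 -9.70917455e-01  1.17167749e-03]
 [ 1.29514844e-05 -1.20357905e-03 -9.99999276e-01]] 0.1
```

View pics/scene0.png

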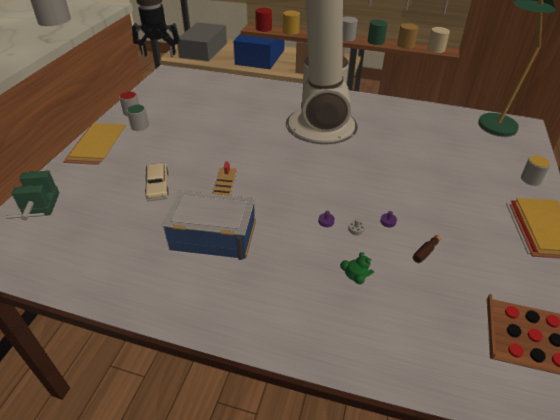

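View pics/top0.png

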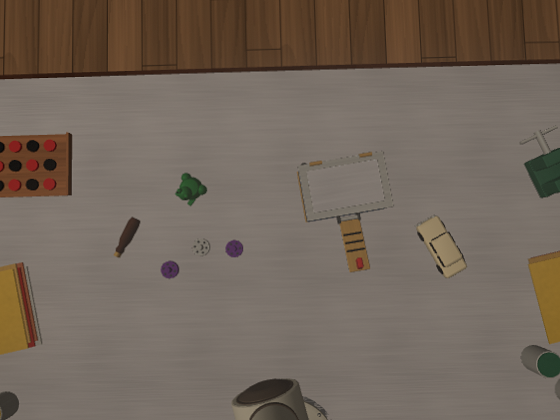

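Scene: the caddy is at (211,223), its pedal with red tab at (226,170), and the sedan at (157,181). The frog is at (358,268) and the handle at (427,248).

Candidates for the loose flywheel in top: purple (170,270), purple (234,249) and nickel-grey (202,247). The grey one fits, since the purple ones are excluded. I'll confirm it in a crop.

```bash
python3 - <<'E'
from h import *
z=np.load('top0.npz'); p,D=z['p'],z['D']; s=np.load('scene0.npz'); ps,Ds=s['p'],s['D']
a=cv2.resize(p[215:295,140:270,::-1],None,fx=4,fy=4,interpolation=cv2.INTER_CUBIC)
b=cv2.resize(p[140:280,290:400,::-1],None,fx=4,fy=4,interpolation=cv2.INTER_CUBIC)
c=np.zeros((560,960,3),np.uint8); c[:320,:520]=a; c[:560,520:960]=b
c=cv2.resize(c,(800,467)); cv2.imwrite('pics/crop1.png',c)
print('tcp proj',proj('top',[131,-534,211]),proj('scene',[131,-534,211]))
C=cloud('top',D)
def st(m,nm): 
    q=C[m&(D>0)]; print(nm,len(q),q.mean(0).round(1),np.percentile(q,[2,50,98],axis=0).round(1).tolist())
# lid by height
reg=np.zeros((420,560),bool); reg[140:235,285:405]=1
m=reg&(C[...,2]>80)&(C[...,2]<100)&(D>0)
st(m,'lid')
r=cv2.minAreaRect(C[m][:,:2].astype(np.float32)); print(r)
hsv=cv2.cvtColor(p,cv2.COLOR_RGB2HSV)
red=((hsv[...,0]<6)|(hsv[...,0]>174))&(hsv[...,1]>150)&(hsv[...,2]>80); red[:, :330]=0;red[:,390:]=0; red[:235]=0; red[285:]=0
st(red,'tab'); v,u=np.nonzero(red); print(u.min(),u.max(),v.min(),v.max(),u.mean(),v.mean())
# flywheel
reg=np.zeros((420,560),bool); reg[232:262,188:217]=1
for lo,hi in ((5,22),(26,45)):
    st(reg&(C[...,2]>lo)&(C[...,2]<hi),f'fly{lo}')
reg=np.zeros((420,560),bool); reg[235:275,330:372]=1
st(reg&(C[...,2]>20),'pedal')
cnt=reg=np.zeros((420,560),bool); reg[290:330,100:400]=1; st(reg,'counter')
E
```

```text
tcp proj [[549.87498878 417.21223417]] [[160.98161511  64.71425585]]
lid 4884 [ 632.5 -151.5   91.5] [[564.7, -251.2, 86.8], [632.4, -151.1, 91.5], [700.2, -53.2, 96.1]]
((635.7947998046875, -152.46481323242188), (138.98667907714844, 206.8206024169922), 7.997380256652832)
tab 57 [ 450.4 -177.2  100.8] [[439.5, -183.3, 84.7], [449.9, -176.8, 102.3], [461.3, -171.8, 106.9]]
356 362 258 268 359.2631578947368 262.7368421052632
fly5 226 [500.  204.8  13.7] [[478.6, 184.9, 5.4], [499.9, 203.8, 14.4], [523.1, 226.3, 19.1]]
fly26 29 [499.4 205.5  36.5] [[492.8, 199.5, 32.5], [500.0, 204.8, 36.6], [505.1, 211.7, 39.5]]
pedal 755 [ 474.5 -173.9   71.3] [[434.3, -200.4, 58.9], [474.5, -173.4, 69.5], [515.4, -148.5, 103.9]]
counter 11939 [337.2  87.    0.7] [[286.1, -275.2, -3.9], [337.1, 87.0, 0.7], [388.5, 450.3, 5.2]]
```

View pics/crop1.png

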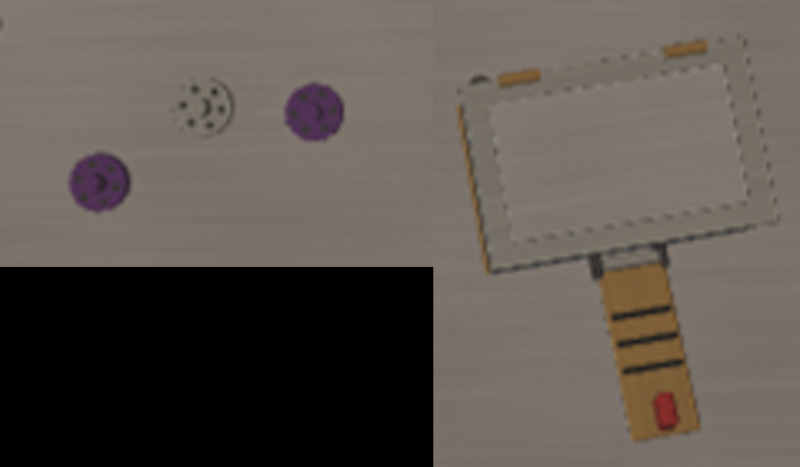

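The crop confirms it. The grey-nickel disc with boss at crop (205,107), top px (202,247), is the loose flywheel, and both neighbours are purple. The pedal's red tab is at crop (665,410). Heights agree: boss top 36.5, tab top about 102, lid 91.5.

```bash
cat >> h.py <<'E'
YAW=np.deg2rad(8.0); O=np.array([634.5,-151.2,0]); RC=np.array([[np.cos(YAW),-np.sin(YAW),0],[np.sin(YAW),np.cos(YAW),0],[0,0,1]])
def cw(c): return O+RC@np.array(c,float)
def wc(w): return RC.T@(np.array(w,float)-O)
def dp(w):
    s=sensors.sense(); R=np.array(s['ee_rot']); x=R[:,0]
    return (R.T@(np.array(w)-np.array(s['tcp_pos']))).round(1), 'turn to caddy yaw',round(np.arctan2(x[1],x[0])-YAW,4)
def tab(a,along=115,n=32.5):
    b=.185-a; return np.array([-75-along*np.cos(b)+n*np.sin(b),0,50+along*np.sin(b)+n*np.cos(b)])
E
python3 - <<'E'
from h import *
z=np.load('top0.npz'); p,D=z['p'],z['D']; s=np.load('scene0.npz'); ps=s['p']
# check yaw & tab
print('tab top pred px',proj('top',cw(tab(0))),proj('scene',cw(tab(0))), 'centre',proj('scene',cw(tab(0,115,17.5))),proj('top',cw(tab(0,115,17.5))))
hsv=cv2.cvtColor(ps,cv2.COLOR_RGB2HSV)
red=((hsv[...,0]<6)|(hsv[...,0]>174))&(hsv[...,1]>120)&(hsv[...,2]>60); red[:150]=0; red[190:]=0; red[:,:200]=0; red[:,250:]=0
v,u=np.nonzero(red); print('scene tab',u.mean(),v.mean(),u.min(),u.max(),v.min(),v.max())
# yaw: lid corners + brass mask axis
C=cloud('top',D); m=(C[...,2]>80)&(C[...,2]<100)&(D>0); m[:140]=0;m[235:]=0;m[:,:285]=0;m[:,405:]=0
v,u=np.nonzero(m); P=plane('top',np.c_[u,v],92.)[:,:2].astype(np.float32); print(cv2.minAreaRect(P),P.mean(0))
hs=cv2.cvtColor(p,cv2.COLOR_RGB2HSV); br=(hs[...,0]>10)&(hs[...,0]<25)&(hs[...,1]>110); br[:225]=0;br[275:]=0;br[:,:335]=0;br[:,375:]=0
v,u=np.nonzero(br); P=plane('top',np.c_[u,v],65.)[:,:2].astype(np.float32); l=cv2.fitLine(P,cv2.DIST_L2,0,.01,.01).ravel(); print(l, np.degrees(np.arctan2(l[1],l[0])))
# tab
for a in (0,.185,.37): print('tabtop caddy',tab(a).round(1),'world',cw(tab(a)).round(1))
t=cw(tab(0)); print(dp([t[0],t[1],160]))
E
```

```text
tab top pred px [[359.05827536 261.10826045]] [[227.39167587 164.06662529]] centre [[227.99695422 167.7173709 ]] [[358.21886743 262.07565514]]
scene tab 226.5 167.22222222222223 224 229 162 173
((634.8568115234375, -151.8024139404297), (137.3311767578125, 205.6380157470703), 8.119546890258789) [ 632.47687 -151.41515]
[ 9.8213434e-01  1.8818107e-01  4.8793561e+02 -1.7251804e+02] 10.846653
tabtop caddy [-182.1    0.   103.1] world [ 454.2 -176.5  103.1]
tabtop caddy [-190.     0.    82.5] world [ 446.3 -177.6   82.5]
tabtop caddy [-194.     0.    60.8] world [ 442.4 -178.2   60.8]
(array([ 398.7, -269.6,   50.9]), 'turn to caddy yaw', np.float64(0.1021))
```

```bash
python3 -m handwheel '{"dp":[[27,-18,3],[54,-36,7],[81,-55,10],[108,-73,14],[135,-91,17],[162,-110,21],[189,-128,24],[216,-146,27],[243,-164,31],[270,-183,34],[297,-201,38],[324,-219,41],[351,-238,45],[378,-256,48],[399,-268,51],[399,-268,51],[399,-268,51]],"turn":[0.01,0.02,0.03,0.04,0.05,0.06,0.07,0.08,0.09,0.1,0.102,0.102,0.102,0.102,0.102,0.102,0.102]}' 120 25
python3 - <<'E'
from h import *
t=cw(tab(0))+[-.2,-1.5,-23]; print(dp(t)); print(sensors.sense()['tcp_pos'],sensors.sense()['gripper_width'])
E
```

```text
t: 1.52
tcp_pos: [455.2, -177.3, 159.5]
ee_rot: [[0.99, 0.142, -0.001], [0.142, -0.99, 0.0], [-0.001, -0.001, -1.0]]
force: [0.7, -0.8, -0.7]
gripper_width: 0.531
finger_force: 0.0
(array([-1.1,  0.6, 79.4]), 'turn to caddy yaw', np.float64(0.0027))
[ 455.15323521 -177.27845777  159.48953832] 0.5307763994750017
```

```bash
python3 -m handwheel '{"dp":[[-1,0.6,15],[-1,0.6,30],[-1,0.6,45],[-1,0.6,58],[-1,0.6,68],[-1,0.6,75],[-1,0.6,79],[-1,0.6,79]],"turn":[0,0,0,0,0,0,0,0]}' 120 25
python3 -m handwheel '{"dp":[[0,0,0],[0,0,0],[0,0,0],[0,0,0],[0,0,0],[0,0,0],[0,0,0],[0,0,0],[0,0,0],[0,0,0]],"turn":[0,0,0,0,0,0,0,0,0,0]}' 255 25
python3 - <<'E'
from h import *
p,D=capture('scene'); c=cv2.resize(p[110:260,150:290,::-1],None,fx=4,fy=4,interpolation=cv2.INTER_CUBIC); cv2.imwrite('pics/pinch.png',c); print(wc(sensors.sense()['tcp_pos']))
E
```

```text
t: 2.18
tcp_pos: [453.5, -179.2, 80.7]
ee_rot: [[0.99, 0.139, -0.001], [0.139, -0.99, 0.0], [-0.001, -0.0, -1.0]]
force: [0.5, 0.6, -1.0]
gripper_width: 0.531
finger_force: 0.0
t: 3.02
tcp_pos: [454.1, -179.2, 81.3]
ee_rot: [[0.99, 0.139, 0.0], [0.139, -0.99, -0.0], [0.0, 0.001, -1.0]]
force: [-0.7, -3.9, 2.6]
gripper_width: 0.115
finger_force: 24.7
[-182.5777904    -2.60463204   81.25125517]
```

View pics/pinch.png

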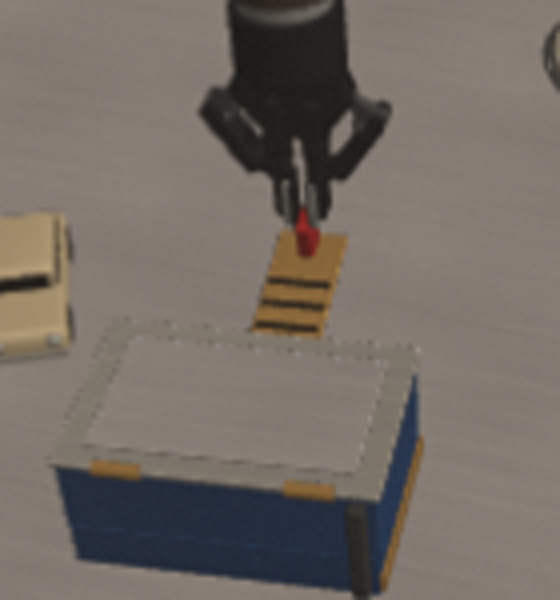

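The pads straddle the red tab at crop (307,232) and hold it. The lid is shut and the gripper clears it.

```bash
python3 -m handwheel '{"dp":[[-0.5,0,1.5],[-1,0,3.5],[-1.6,0,6],[-2.3,0,8.5],[-3.1,0,10.5],[-3.8,0,13],[-4.4,0,15.5],[-5,0,18],[-5.6,0,20],[-6.6,0,22.5],[-7,0,25],[-7.5,0,27.5],[-8,0,30],[-8.4,0,32.5],[-8.7,0,35],[-9,0,37.5],[-9.2,0,40],[-9.3,0,42],[-9.3,0,43],[-9.3,0,43.5]],"turn":[0,0,0,0,0,0,0,0,0,0,0,0,0,0,0,0,0,0,0,0]}'
python3 - <<'E'
from h import *
print(wc(sensors.sense()['tcp_pos']))
p,D=capture('scene'); cv2.imwrite('pics/open.png',cv2.resize(p[90:270,130:310,::-1],None,fx=3.2,fy=3.2,interpolation=cv2.INTER_CUBIC))
E
```

```text
t: 4.73
tcp_pos: [445.0, -180.6, 39.6]
ee_rot: [[0.99, 0.139, 0.002], [0.139, -0.99, -0.001], [0.002, 0.001, -1.0]]
force: [-5.7, -0.8, 19.4]
gripper_width: 0.107
finger_force: 44.9
[-191.70523473   -2.71968143   39.61716381]
```

View pics/open.png

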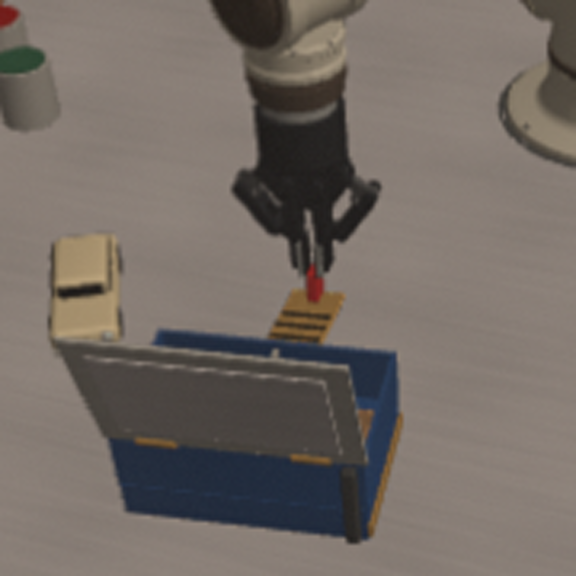

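The lid is fully open (force at the stop is about 19 N). I'll release the tab, rise, and look into the bays.

```bash
python3 -m handwheel '{"dp":[[0,0,-1],[0,0,-1],[0,0,-1],[0,0,-1],[0,0,-1],[0,0,-1],[0,0,-10],[0,0,-30],[0,0,-55],[0,0,-85],[0,0,-115],[0,0,-140],[0,-30,-150],[0,-65,-150],[0,-105,-150],[0,-145,-150],[0,-185,-150],[0,-220,-150],[0,-220,-150]],"turn":[0,0,0,0,0,0,0,0,0,0,0,0,0,0,0,0,0,0,0]}' 140 30
python3 - <<'E'
from h import *
p,D=capture('top'); np.savez('top1.npz',p=p,D=D)
cv2.imwrite('pics/bays.png',cv2.resize(p[140:280,180:400,::-1],None,fx=3.6,fy=3.6,interpolation=cv2.INTER_CUBIC))
C=cloud('top',D); reg=np.zeros((420,560),bool); reg[232:262,188:217]=1
for lo,hi in ((8,20),(30,42)):
    m=reg&(C[...,2]>lo)&(C[...,2]<hi)&(D>0); v,u=np.nonzero(m); print(m.sum(),C[m].mean(0),cv2.minEnclosingCircle(np.c_[u,v].astype(np.float32)))
hs=cv2.cvtColor(p,cv2.COLOR_RGB2HSV)
for n,y in (('+',50),('-',-50)):
    q=proj('top',cw([0,y,34]))[0]; u,v=q.astype(int); print(n,q,hs[v-2:v+3,u-2:u+3].reshape(-1,3).mean(0),[hs[v+a,u+b].tolist() for a,b in((-12,0),(12,0),(0,-12),(0,12))])
print(dp([500,205,120]))
E
```

```text
t: 6.37
tcp_pos: [413.2, 42.2, 188.6]
ee_rot: [[0.99, 0.144, 0.001], [0.144, -0.99, 0.002], [0.001, -0.001, -1.0]]
force: [-0.0, -0.6, 0.1]
gripper_width: 0.455
finger_force: 0.0
206 [499.70631311 204.57744002  14.6324736 ] ((200.31817626953125, 246.22727966308594), 8.768226623535156)
29 [499.43371978 205.46745562  36.41139359] ((198.5, 246.5), 2.9155757427215576)
+ [321.47027164 191.01223504] [ 14.04 119.8  105.76] [[14, 122, 107], [14, 118, 102], [14, 124, 115], [14, 119, 103]]
- [361.10852836 184.28576163] [ 18.16  34.6  115.84] [[108, 128, 82], [109, 94, 68], [108, 128, 82], [109, 129, 81]]
(array([ 109.1, -150.6,   68.7]), 'turn to caddy yaw', np.float64(0.0053))
```

View pics/bays.png

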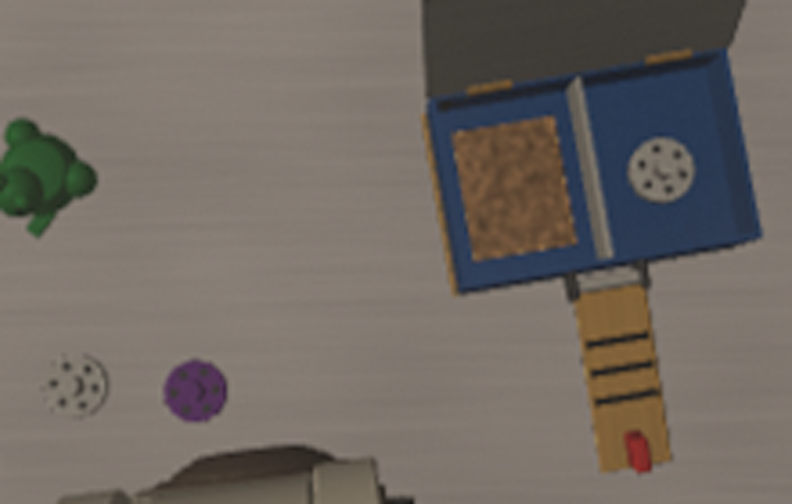

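The lid stays open. The cork is in the +y bay at crop (513,188), and the twin is at (661,168) in the other bay. The loose flywheel is undisturbed at (77,385).

```bash
python3 -m handwheel '{"dp":[[15,-20,8],[32,-45,18],[50,-70,28],[68,-95,40],[85,-118,50],[100,-138,60],[109,-150,68],[109,-150,68],[109,-150,68]],"turn":[0,0,0,0,0,0,0,0,0]}'
python3 - <<'E'
from h import *
z=np.load('top1.npz'); p=z['p']; hs=cv2.cvtColor(p,cv2.COLOR_RGB2HSV)
m=((hs[...,0]>6)&(hs[...,0]<22)&(hs[...,1]>80)).astype(np.uint8); m[:165]=0; m[218:]=0; m[:,:303]=0; m[:,:]=m; m[:,345:]=0
m=cv2.morphologyEx(m,cv2.MORPH_OPEN,np.ones((3,3)))
c=max(cv2.findContours(m,0,2)[0],key=cv2.contourArea).reshape(-1,2)
P=plane('top',c,36)[:,:2].astype(np.float32); r=cv2.minAreaRect(P); print(r, wc([*r[0],0]))
print(dp([499.7,205,16]), sensors.sense()['tcp_pos'])
E
```

```text
t: 7.17
tcp_pos: [515.0, 113.1, 121.9]
ee_rot: [[0.98, 0.198, -0.008], [0.199, -0.98, 0.03], [-0.002, -0.031, -1.0]]
force: [-0.4, 0.6, 0.5]
gripper_width: 0.448
finger_force: 0.0
((625.1215209960938, -103.33039855957031), (88.01130676269531, 70.20922088623047), 8.066971778869629) [-2.62504742 48.70896978  0.        ]
(array([  3.5, -89.8, 108.7]), 'turn to caddy yaw', np.float64(0.0603)) [514.97478166 113.13466761 121.88581851]
```

```bash
python3 -m handwheel '{"dp":[[0,0,0],[0,0,0],[0,0,0]],"turn":[0,0,0]}'
python3 - <<'E'
from h import *
s=sensors.sense(); print(np.round(s['q'],1),np.round(s['dq'],1)); print(dp([499.7,205,120])); print(s['ee_rot'])
E
```

```text
t: 7.42
tcp_pos: [514.4, 113.3, 123.1]
ee_rot: [[0.98, 0.199, -0.006], [0.199, -0.98, 0.03], [-0.0, -0.031, -1.0]]
force: [-0.8, -0.4, -0.1]
gripper_width: 0.454
finger_force: 0.0
[ 11.4   0.9  -3.9  85.2   1.8 179.9] [ 0.1 -0.3 -0.  -0.1 -0.1  0. ]
(array([  3.9, -92.6,   6. ]), 'turn to caddy yaw', np.float64(0.0607))
[[ 9.80010568e-01  1.98842103e-01 -6.41131570e-03]
 [ 1.98945161e-01 -9.79553898e-01  2.99162996e-02]
 [-3.31609364e-04 -3.05937900e-02 -9.99531845e-01]]
```

Joint 6 hit its limit (180), so I'll turn the tool the other way. The boss is round, so any yaw works.

```bash
python3 -m handwheel '{"dp":[[0,0,0],[0,0,0],[0,0,0],[0,0,0],[0,0,0],[0,0,0],[0,0,0]],"turn":[-0.1,-0.2,-0.3,-0.4,-0.45,-0.45,-0.45]}'
python3 - <<'E'
from h import *
s=sensors.sense(); print(np.round(s['q'],1)); print(dp([499.7,205,120])); print(np.round(s['ee_rot'],4))
E
```

```text
t: 8.0
tcp_pos: [514.4, 113.5, 123.1]
ee_rot: [[0.797, 0.604, -0.006], [0.604, -0.797, 0.03], [0.013, -0.028, -1.0]]
force: [0.9, -0.6, 0.9]
gripper_width: 0.449
finger_force: 0.0
[ 11.4   0.9  -3.9  85.2   1.8 154.3]
(array([ 43.5, -81.7,   5.9]), 'turn to caddy yaw', np.float64(0.5087))
[[ 0.797   0.6039 -0.0062]
 [ 0.6038 -0.7966  0.03  ]
 [ 0.0132 -0.0277 -0.9995]]
```

The commanded pose now carries a 1.75° tilt that moves can't remove. I'll turn so the tilt is about the closing axis, where it is harmless to the grasp.

```bash
python3 -m handwheel '{"dp":[[4,-8,0],[8,-16,1],[13,-24,2],[17,-33,3],[22,-41,4],[26,-49,5],[30,-57,6],[35,-65,6],[39,-73,6],[43.5,-81.7,6],[43.5,-81.7,6],[43.5,-81.7,6]],"turn":[-0.11,-0.22,-0.34,-0.45,-0.56,-0.67,-0.79,-0.9,-1.01,-1.127,-1.127,-1.127]}'
python3 - <<'E'
from h import *
s=sensors.sense(); print(np.round(s['q'],1)); print(dp([499.7,205,60]),dp([499.7,205,16.5])); print(np.round(s['ee_rot'],4))
E
```

```text
t: 9.0
tcp_pos: [499.5, 205.2, 119.5]
ee_rot: [[-0.201, 0.98, -0.007], [0.979, 0.201, 0.03], [0.031, -0.001, -1.0]]
force: [-0.0, -0.1, -0.1]
gripper_width: 0.45
finger_force: 0.0
[21.4  2.4 -2.7 84.6  1.7 99.7]
(array([-2. ,  0.2, 59.5]), 'turn to caddy yaw', np.float64(1.6339)) (array([ -3.4,   0.2, 103. ]), 'turn to caddy yaw', np.float64(1.6339))
[[-2.012e-01  9.795e-01 -6.800e-03]
 [ 9.791e-01  2.013e-01  2.980e-02]
 [ 3.060e-02 -7.000e-04 -9.995e-01]]
```

```bash
python3 -m handwheel '{"dp":[[-0.5,0,15],[-1,0,32],[-1.5,0,50],[-2,0,67],[-2.6,0,82],[-3,0,92],[-3.4,0,99],[-3.4,0,103],[-3.4,0,103],[-3.4,0,103]],"turn":[0,0,0,0,0,0,0,0,0,0]}'
python3 -m handwheel '{"dp":[[0,0,0],[0,0,0],[0,0,0],[0,0,0],[0,0,0],[0,0,0],[0,0,0],[0,0,0],[0,0,0]],"turn":[0,0,0,0,0,0,0,0,0]}' 255 40
python3 - <<'E'
from h import *
s=sensors.sense(); print(s['tcp_pos']); p,D=capture('scene'); cv2.imwrite('pics/grasp.png',cv2.resize(p[150:270,300:420,::-1],None,fx=4,fy=4,interpolation=cv2.INTER_CUBIC))
E
```

```text
t: 9.83
tcp_pos: [499.9, 204.8, 16.9]
ee_rot: [[-0.204, 0.979, -0.006], [0.978, 0.204, 0.03], [0.031, -0.0, -1.0]]
force: [-1.0, 0.0, 0.8]
gripper_width: 0.446
finger_force: 0.0
t: 10.58
tcp_pos: [499.6, 204.8, 16.3]
ee_rot: [[-0.205, 0.979, -0.007], [0.978, 0.205, 0.03], [0.031, -0.001, -1.0]]
force: [-0.0, 0.2, 0.0]
gripper_width: 0.002
finger_force: 0.0
[499.58572548 204.82003842  16.30875823]
```

View pics/grasp.png

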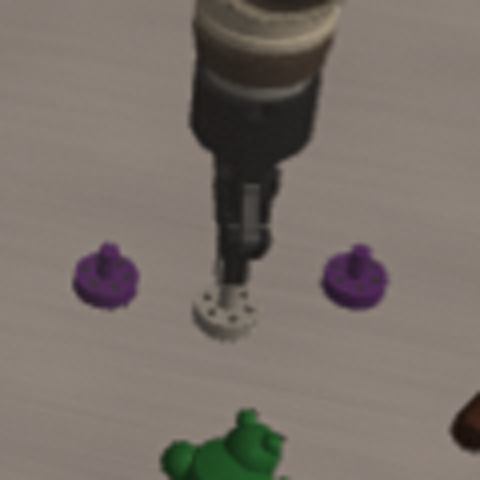

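The grasp missed: the fingers at crop (233,270) are shut and the boss at (228,295) is free beside them. I'll re-measure the flywheel from both cameras.

```bash
python3 - <<'E'
from h import *
p,D=capture('scene'); C=cloud('scene',D); hs=cv2.cvtColor(p,cv2.COLOR_RGB2HSV)
m=np.zeros((420,560),bool); m[212:240,342:372]=1
q=m&(D>0)&(C[...,2]>7)
v,u=np.nonzero(q&(C[...,2]<19)); print('scene disc',C[q&(C[...,2]<19)].mean(0),u.min(),u.max(),v.min(),v.max())
print('old px scene of (500,205,14)',proj('scene',[[500,205,14],[500,205,36],[499.6,204.8,16.3]]))
p0=np.load('scene0.npz'); D0=p0['D']; C0=cloud('scene',D0); q0=m&(D0>0)&(C0[...,2]>7)
for lo,hi in((7,19),(28,44)):
  w=q0&(C0[...,2]>lo)&(C0[...,2]<hi); v,u=np.nonzero(w); print('before',lo,C0[w].mean(0),u.min(),u.max(),v.min(),v.max())
  w=q&(C[...,2]>lo)&(C[...,2]<hi); v,u=np.nonzero(w); print('now',lo,C[w].mean(0),u.min(),u.max(),v.min(),v.max())
# bright pale low-sat pixels
w=m&(hs[...,1]<45)&(p.min(2)>95); v,u=np.nonzero(w); print(w.sum(),u.min(),u.max(),v.min(),v.max(),plane('scene',[[u.mean(),v.mean()]],14))
pt,Dt=capture('top'); np.savez('top2.npz',p=pt,D=Dt); Ct=cloud('top',Dt)
cv2.imwrite('pics/top2.png',np.hstack([cv2.resize(pt[215:275,160:260,::-1],None,fx=4,fy=4,interpolation=cv2.INTER_CUBIC),cv2.resize(p[200:260,310:410,::-1],None,fx=4,fy=4,interpolation=cv2.INTER_CUBIC)]))
E
```

```text
scene disc [506.20232403 203.38680214  13.71877895] 348 364 221 233
old px scene of (500,205,14) [[357.23604071 225.56796819]
 [358.27340583 219.60664141]
 [357.29238686 224.83617757]]
before 7 [506.04426251 203.44330357  13.43984387] 349 364 220 233
now 7 [506.20232403 203.38680214  13.71877895] 348 364 221 233
before 28 [502.56720114 202.89958721  34.08307925] 355 360 218 224
now 28 [507.04137915 203.47154828  35.32083383] 354 361 219 224
633 342 371 212 239 [[504.40077851 203.49377535  14.        ]]
```

View pics/top2.png

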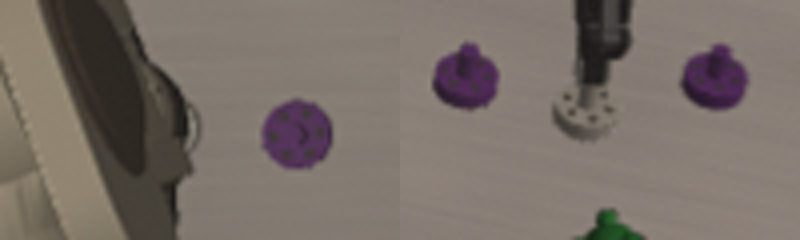

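```bash
python3 - <<'E'
from h import *
p,D=capture('scene'); C=cloud('scene',D)
for v in range(208,229): print(v,' '.join(f'{C[v,u,0]:.0f},{C[v,u,1]:.0f},{C[v,u,2]:.0f}({p[v,u].mean():.0f})' for u in range(353,363)))
s=sensors.sense(); print(s['gripper_width'],s['tcp_pos'],np.round(s['q'],1))
E
```

```text
208 414,182,-4(119) 512,190,83(72) 520,193,91(34) 538,196,108(31) 556,199,125(36) 561,202,130(38) 560,204,129(39) 558,207,128(48) 557,209,127(64) 559,211,130(66)
209 423,183,1(118) 511,190,80(64) 518,193,86(32) 541,197,107(30) 561,200,126(36) 563,202,128(38) 558,205,125(40) 560,207,127(48) 559,209,126(68) 561,212,128(71)
210 427,183,1(119) 499,190,65(67) 525,194,89(31) 544,197,107(27) 561,200,123(30) 564,203,126(33) 565,205,127(35) 562,208,126(42) 563,210,127(55) 561,212,126(57)
211 430,184,-1(119) 500,190,63(66) 527,194,88(33) 545,198,105(26) 562,201,120(28) 564,203,122(29) 560,206,120(32) 560,208,120(37) 562,210,123(43) 561,213,123(41)
212 437,185,2(119) 502,191,61(62) 531,195,88(31) 547,198,103(28) 556,201,112(28) 552,203,109(29) 555,206,112(32) 550,208,108(39) 551,210,110(39) 551,213,111(37)
213 440,185,2(119) 504,191,60(68) 531,195,84(37) 546,199,98(28) 542,201,96(28) 546,203,100(30) 544,206,99(31) 542,208,98(31) 549,211,105(30) 543,213,100(30)
214 445,186,2(117) 506,192,58(68) 534,196,84(47) 536,198,87(31) 532,201,84(31) 531,203,83(31) 534,206,87(28) 533,208,87(29) 531,210,85(3
[... 1620 characters left out ...]
,21(65) 504,202,19(70) 506,204,22(87) 507,207,23(101) 501,209,18(111) 495,212,14(117) 492,214,11(116) 494,217,14(121)
226 504,194,13(113) 505,197,14(90) 504,200,15(70) 505,202,16(74) 509,205,21(89) 503,207,15(104) 499,210,13(113) 497,212,11(114) 500,215,16(96) 495,217,11(107)
227 510,195,15(88) 505,197,11(112) 507,200,14(105) 504,203,12(95) 505,205,14(102) 504,208,14(110) 506,210,16(117) 505,213,16(113) 502,215,14(85) 503,218,15(74)
228 514,196,16(82) 513,198,15(118) 510,201,13(119) 513,203,17(115) 507,206,12(111) 508,208,13(105) 509,211,15(117) 509,214,16(118) 510,216,18(111) 505,219,13(102)
-9.01426096848994e-05 [499.58176918 204.80576778  16.31261582] [ 21.3   4.1 -12.4  73.2   1.7  99.5]
```

The depth readings show the fingertips at z≈39–40, just above the boss top, although the reported TCP z is 16. So the tips are really about 22 mm higher than reported, and the flywheel has not moved. I'll open and descend in small steps, watching the force.

```bash
python3 -m handwheel '{"dp":[[0,0,0],[0,0,0],[0,0,0],[0,0,0],[0,0,0],[0,0,0],[-0.1,0,3],[-0.2,0,6],[-0.3,0,9],[-0.4,0,12],[-0.5,0,14],[-0.5,0,16],[-0.5,0,16],[-0.5,0,16]],"turn":[0,0,0,0,0,0,0,0,0,0,0,0,0,0]}' 140 40
python3 -m handwheel '{"dp":[[0,0,0],[0,0,0],[0,0,0],[0,0,0],[0,0,0],[0,0,0],[0,0,0],[0,0,0],[0,0,0]],"turn":[0,0,0,0,0,0,0,0,0]}' 255 40
python3 - <<'E'
from h import *
p,D=capture('scene'); C=cloud('scene',D)
for v in range(214,228): print(v,' '.join(f'{C[v,u,0]:.0f},{C[v,u,2]:.0f}({p[v,u].mean():.0f})' for u in range(354,362)))
E
```

```text
t: 11.95
tcp_pos: [499.5, 204.8, 0.2]
ee_rot: [[-0.205, 0.979, -0.007], [0.978, 0.205, 0.03], [0.031, -0.001, -1.0]]
force: [0.2, -0.7, -0.8]
gripper_width: 0.449
finger_force: 0.0
t: 12.7
tcp_pos: [499.7, 204.9, 0.6]
ee_rot: [[-0.205, 0.979, -0.007], [0.978, 0.205, 0.03], [0.031, -0.0, -1.0]]
force: [0.2, -0.3, 4.5]
gripper_width: 0.137
finger_force: 39.3
214 517,68(37) 523,74(29) 563,111(30) 568,116(36) 565,114(36) 564,113(43) 564,115(61) 562,113(62)
215 521,69(36) 543,89(28) 557,103(28) 565,110(32) 565,111(32) 565,111(38) 564,111(50) 562,110(52)
216 522,66(30) 545,87(28) 558,100(28) 563,105(32) 562,105(31) 563,106(32) 562,106(38) 563,108(39)
217 522,63(31) 547,86(27) 559,98(28) 557,97(29) 556,96(29) 551,93(36) 550,92(37) 549,92(35)
218 535,71(37) 546,82(29) 550,86(29) 555,91(28) 551,88(28) 554,92(30) 554,92(32) 555,94(31)
219 536,68(41) 548,80(29) 547,80(28) 537,72(31) 538,73(31) 537,73(31) 535,72(32) 538,75(31)
220 514,44(55) 1367,838(32) 543,73(26) 538,69(29) 536,68(32) 536,68(29) 538,71(30) 537,70(33)
221 514,41(72) 513,41(47) 524,52(32) 521,50(33) 522,51(33) 521,51(28) 518,49(39) 509,42(64)
222 516,40(75) 516,41(44) 518,43(32) 517,42(30) 522,48(32) 522,48(30) 520,48(41) 512,41(78)
223 516,36(74) 518,39(42) 521,42(30) 522,44(32) 517,40(32) 520,43(30) 520,44(46) 508,33(84)
224 516,32(75) 520,37(36) 517,35(30) 518,37(33) 519,38(30) 520,40(30) 519,39(46) 510,32(86)
225 515,28(74) 520,33(34) 519,33(29) 520,35(32) 517,33(28) 517,34(29) 519,36(51) 510,28(90)
226 516,25(77) 520,30(37) 523,33(29) 520,32(31) 519,31(34) 518,30(35) 518,31(56) 513,28(93)
227 514,20(100) 514,21(75) 510,18(70) 512,20(67) 511,20(77) 513,23(79) 1367,838(87) 502,14(71)
```

The grip holds (width 0.137, 39 N), with the tips at z≈24 around the boss. Now I'll lift and carry.

```bash
python3 -m handwheel '{"dp":[[0.2,0,-4],[0.5,0,-12],[0.8,0,-24],[1.2,0,-40],[1.8,0,-58],[2.4,0,-78],[3,0,-98],[3.5,0,-115],[4,0,-126],[4,0,-130],[4,0,-130]],"turn":[0,0,0,0,0,0,0,0,0,0,0]}'
python3 -m handwheel '{"dp":[[-5,1,0],[-18,3,0],[-38,7,-1],[-62,11,-2],[-88,16,-3],[-114,21,-4],[-140,26,-4],[-166,30,-5],[-192,35,-6],[-218,40,-7],[-244,44,-8],[-268,49,-8],[-290,53,-9],[-308,56,-10],[-320,58,-10],[-327,59.4,-10],[-327,59.4,-10],[-327,59.4,-10]],"turn":[0,0,0,0,0,0,0,0,0,0,0,0,0,0,0,0,0,0]}'
python3 - <<'E'
from h import *
p,D=capture('top'); np.savez('top3.npz',p=p,D=D); q,D2=capture('scene'); np.savez('scene3.npz',p=q,D=D2)
cv2.imwrite('pics/over.png',np.hstack([cv2.resize(p[130:270,270:410,::-1],(400,400)),cv2.resize(q[110:270,140:300,::-1],(400,400))]))
print(dp([625.1,-103.3,60]),dp([625.1,-103.3,38])); print(np.round(sensors.sense()['q'],1))
E
```

```text
t: 13.67
tcp_pos: [500.1, 205.0, 131.5]
ee_rot: [[-0.205, 0.979, -0.006], [0.978, 0.205, 0.03], [0.031, 0.001, -1.0]]
force: [-0.3, 0.0, -2.0]
gripper_width: 0.135
finger_force: 39.0
t: 15.17
tcp_pos: [624.6, -103.1, 129.8]
ee_rot: [[-0.205, 0.979, -0.008], [0.978, 0.205, 0.03], [0.031, -0.002, -1.0]]
force: [0.8, 1.0, -2.4]
gripper_width: 0.132
finger_force: 39.1
(array([-3.2,  0.3, 70.2]), 'turn to caddy yaw', np.float64(1.6386)) (array([-3.8,  0.3, 92.2]), 'turn to caddy yaw', np.float64(1.6386))
[-10.1  16.4  14.3  88.6   1.6  68. ]
```

View pics/over.png

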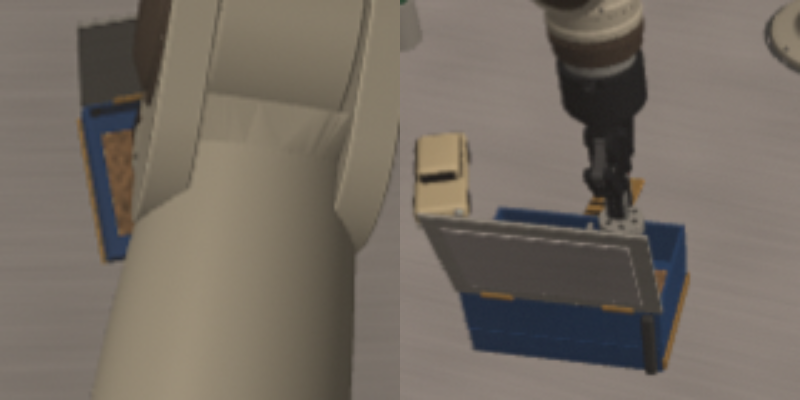

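The flywheel is held over the cork bay and clear of the lid. I'll lower it slowly, watching the force.

```bash
python3 - <<'E'
from h import *
z=np.load('scene3.npz'); C=cloud('scene',z['D']); p=z['p']; q=proj('scene',[625,-103,140])[0]; print(q)
w=np.zeros((420,560),bool); u,v=q.astype(int); w[v-9:v+9,u-10:u+10]=1; w&=(p.min(2)>85)&(z['D']>0)&(C[...,0]>590)&(C[...,0]<660); print(w.sum(),C[w].mean(0),np.percentile(C[w],[5,50,95],axis=0).round(1))
E
python3 -m handwheel '{"dp":[[-0.5,0,8],[-1,0,20],[-1.5,0,34],[-2,0,48],[-2.6,0,60],[-3,0,70],[-3.4,0,78],[-3.7,0,84],[-3.7,0,87],[-3.7,0,87]],"turn":[0,0,0,0,0,0,0,0,0,0]}'
```

```text
[228.84313287 197.38471941]
112 [631.41365623 -97.26336418 142.98209305] [[ 610.5 -121.4  136.3]
 [ 633.4  -94.   143.2]
 [ 645.3  -83.1  146.4]]
t: 16.1
tcp_pos: [624.9, -104.1, 42.6]
ee_rot: [[-0.205, 0.979, -0.008], [0.978, 0.205, 0.03], [0.031, -0.001, -1.0]]
force: [-0.1, -0.3, -1.9]
gripper_width: 0.132
finger_force: 39.1
```

```bash
python3 -m handwheel '{"dp":[[0,0,1],[0,0,2],[0,0,3],[0,0,3.6],[0,0,4.2],[0,0,4.8],[0,0,5.2],[0,0,5.2]],"turn":[0,0,0,0,0,0,0,0]}'
```

```text
t: 16.77
tcp_pos: [625.0, -104.0, 37.9]
ee_rot: [[-0.205, 0.979, -0.007], [0.978, 0.205, 0.03], [0.031, -0.001, -1.0]]
force: [0.0, -0.2, -2.2]
gripper_width: 0.13
finger_force: 39.1
```

```bash
python3 -m handwheel '{"dp":[[0,0,0.4],[0,0,0.8],[0,0,1.0],[0,0,1.2],[0,0,1.2]],"turn":[0,0,0,0,0]}'
```

```text
t: 17.18
tcp_pos: [625.0, -104.0, 36.8]
ee_rot: [[-0.205, 0.979, -0.007], [0.978, 0.205, 0.03], [0.031, -0.001, -1.0]]
force: [0.3, 0.3, -2.5]
gripper_width: 0.137
finger_force: 39.1
```

```bash
python3 -m handwheel '{"dp":[[0,0,0.3],[0,0,0.6],[0,0,0.9],[0,0,0.9]],"turn":[0,0,0,0]}'
```

```text
t: 17.52
tcp_pos: [625.1, -104.0, 36.6]
ee_rot: [[-0.205, 0.979, -0.006], [0.978, 0.205, 0.03], [0.03, -0.0, -1.0]]
force: [-2.5, -0.1, 5.0]
gripper_width: 0.135
finger_force: 39.6
```

Contact: the force went from −2.2 to +5 N. Release and rise.

```bash
python3 -m handwheel '{"dp":[[0,0,-0.5],[0,0,-0.5],[0,0,-0.5],[0,0,-0.5],[0,0,-0.5],[0.2,0,-6],[0.5,0,-18],[1,0,-36],[1.7,0,-56],[2.4,0,-78],[3.1,0,-100],[3.7,0,-120],[4.3,0,-140],[4.6,0,-150],[4.6,0,-150]],"turn":[0,0,0,0,0,0,0,0,0,0,0,0,0,0,0]}' 140 40
python3 - <<'E'
from h import *
t=cw(tab(.37)); print(t, dp([t[0],t[1]-1.5,185]))
E
```

```text
t: 18.77
tcp_pos: [626.1, -104.1, 189.5]
ee_rot: [[-0.205, 0.979, -0.002], [0.978, 0.205, 0.029], [0.029, 0.004, -1.0]]
force: [0.9, 0.3, 0.1]
gripper_width: 0.447
finger_force: 0.0
[ 442.37221854 -178.20179878   60.79157679] (array([ -36.4, -195.4,    2.7]), 'turn to caddy yaw', np.float64(1.638))
```

```bash
python3 -m handwheel '{"dp":[[-3,-14,0],[-5,-28,0],[-8,-42,0],[-10,-56,1],[-13,-70,1],[-15,-84,1],[-18,-98,1],[-20,-110,2],[-23,-124,2],[-25,-136,2],[-28,-150,2],[-30,-162,2],[-32,-174,3],[-34,-185,3],[-36.4,-195.4,3],[-36.4,-195.4,3],[-36.4,-195.4,3]],"turn":[0.1,0.2,0.31,0.42,0.53,0.64,0.75,0.86,0.97,1.08,1.19,1.3,1.41,1.52,1.6,1.638,1.638]}' 170
python3 - <<'E'
from h import *
t=cw(tab(.37)); s=sensors.sense(); print(np.round(s['q'],1),s['tcp_pos']); print(dp([t[0],t[1]-1.5,60]))
p,D=capture('top'); q,D2=capture('scene')
cv2.imwrite('pics/placed.png',np.hstack([cv2.resize(p[130:270,280:420,::-1],(400,400)),cv2.resize(q[90:250,140:300,::-1],(400,400))]))
C=cloud('top',D); C2=cloud('scene',D2)
hs=cv2.cvtColor(p,cv2.COLOR_RGB2HSV); m=(C[...,2]>44)&(C[...,2]<58)&(D>0)&(hs[...,1]<60)
L=(C-O)@RC
b=m&(abs(L[...,1]-50)<44)&(abs(L[...,0])<58); print('flywheel disc caddy',b.sum(),L[b].mean(0)); 
b=(D>0)&(L[...,2]>62)&(L[...,2]<82)&(abs(L[...,1]-50)<42)&(abs(L[...,0])<55); print('boss',b.sum(),L[b].mean(0) if b.any() else '')
hs=cv2.cvtColor(q,cv2.COLOR_RGB2HSV); L=(C2-O)@RC; r=((hs[...,0]<6)|(hs[...,0]>174))&(hs[...,1]>110)&(D2>0)&(abs(L[...,0]+190)<40)&(abs(L[...,1])<40); print('tab',r.sum(),L[r].mean(0),np.percentile(L[r],[5,95],axis=0).round(1))
E
```

```text
t: 20.18
tcp_pos: [440.7, -179.7, 181.2]
ee_rot: [[0.991, 0.136, -0.008], [0.137, -0.99, 0.03], [-0.004, -0.031, -1.0]]
force: [0.2, 0.6, 0.2]
gripper_width: 0.333
finger_force: 0.0
[-23.1  -4.5  -2.8  92.8   1.4 149. ] [ 440.66846201 -179.68204893  181.23924807]
(array([  2.1,   4. , 121.2]), 'turn to caddy yaw', np.float64(-0.0026))
flywheel disc caddy 209 [-3.38531955 49.47428823 50.33071972]
boss 30 [-3.21979372 49.13977048 71.36574535]
tab 51 [-185.06423735   -2.53361071   51.84279427] [[-197.2   -7.9   37.4]
 [-178.2    1.3   63.8]]
```

View pics/placed.png

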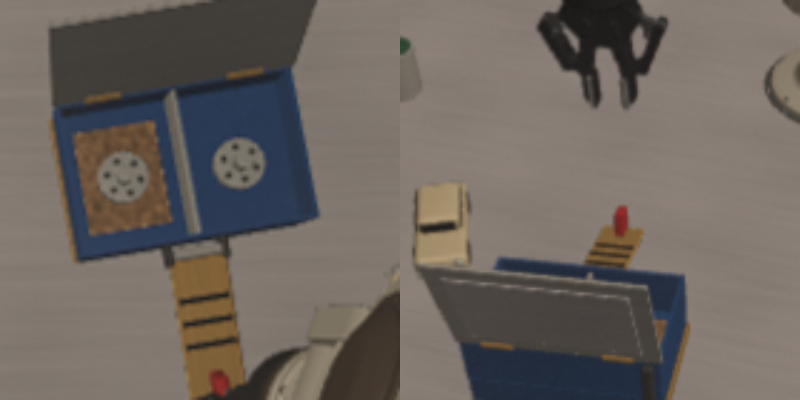

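The flywheel stands flat on the cork. Disc centre is (-3.4,49.5) in the caddy frame against cork centre (-2.6,48.7), and the boss top is up at about 71. The twin at (239,163) is undisturbed. Now I'll pinch the tab deeper than before.

```bash
python3 -m handwheel '{"dp":[[0.3,0.4,12],[0.6,1,30],[1,1.7,50],[1.5,2.5,72],[2,3.3,94],[2.5,4,114],[3,4.7,130],[3.3,5.2,142],[3.5,5.5,151],[3.5,5.7,157],[3.5,5.7,159],[3.5,5.7,159]],"turn":[0,0,0,0,0,0,0,0,0,0,0,0]}'
python3 -m handwheel '{"dp":[[0,0,0],[0,0,0],[0,0,0],[0,0,0],[0,0,0],[0,0,0],[0,0,0],[0,0,0]],"turn":[0,0,0,0,0,0,0,0]}' 255 35
python3 - <<'E'
from h import *
print(wc(sensors.sense()['tcp_pos']))
p,D=capture('scene'); C=cloud('scene',D); L=(C-O)@RC
b=(D>0)&(p.mean(2)<60)&(abs(L[...,0]+185)<22)&(abs(L[...,1]+2)<25)&(L[...,2]>20)
print('finger lowest z',np.sort(L[b][:,2])[:12].round(1), 'y',np.percentile(L[b][:,1],[2,98]).round(1))
E
```

```text
t: 21.28
tcp_pos: [444.6, -179.9, 22.9]
ee_rot: [[0.99, 0.139, -0.007], [0.139, -0.99, 0.03], [-0.003, -0.031, -1.0]]
force: [0.7, -0.3, -0.1]
gripper_width: 0.334
finger_force: 0.0
t: 21.95
tcp_pos: [444.9, -179.8, 23.8]
ee_rot: [[0.99, 0.139, -0.006], [0.139, -0.99, 0.03], [-0.002, -0.031, -1.0]]
force: [-1.0, 5.1, 5.5]
gripper_width: 0.132
finger_force: 37.6
[-191.72812084   -1.94809516   23.79220499]
finger lowest z [36.3 41.2 41.8 42.1 43.8 44.3 45.8 47.2 49.7 49.7 50.2 50.3] y [-25.3  22.4]
```

```bash
python3 -m handwheel '{"dp":[[0,0,-0.7],[0,0,-1.4],[0.1,-0.1,-2.1],[0.1,-0.1,-2.8],[0.2,-0.1,-3.5],[0.2,-0.1,-4.2],[0.3,-0.2,-4.9],[0.3,-0.2,-5.6],[0.4,-0.2,-6.3],[0.4,-0.2,-7],[0.5,-0.2,-7.7],[0.6,-0.3,-8.4],[0.7,-0.3,-9.1],[0.8,-0.3,-9.8],[0.8,-0.3,-10.5],[0.9,-0.3,-11.2],[1,-0.4,-11.9],[1.1,-0.4,-12.6],[1.2,-0.4,-13.3],[1.4,-0.4,-14]],"turn":[0,0,0,0,0,0,0,0,0,0,0,0,0,0,0,0,0,0,0,0]}'
python3 - <<'E'
from h import *
s=sensors.sense(); print(wc(s['tcp_pos']))
p,D=capture('scene'); C=cloud('scene',D); L=(C-O)@RC
g=(D>0)&(abs(L[...,1])<90)&(L[...,2]>100)&(L[...,0]>-40)&(L[...,0]<140)&(L[...,2]<235)
q=L[g]; print(g.sum(),'lid angle',np.median(np.arctan2(q[:,2]-88,65-q[:,0])))
E
```

```text
t: 23.67
tcp_pos: [446.1, -179.6, 36.6]
ee_rot: [[0.99, 0.139, -0.007], [0.139, -0.99, 0.03], [-0.003, -0.031, -1.0]]
force: [3.4, 4.4, -3.3]
gripper_width: 0.134
finger_force: 36.0
[-190.5437404    -1.87118599   36.6334541 ]
3495 lid angle 1.35004632481329
```

The lid follows: 1.35 rad measured, about 1.3 expected. Continue.

```bash
python3 -m handwheel '{"dp":[[0.1,0,-0.7],[0.2,0,-1.4],[0.3,-0.1,-2.1],[0.4,-0.1,-2.8],[0.5,-0.1,-3.5],[0.6,-0.1,-4.2],[0.7,-0.2,-4.9],[0.9,-0.2,-5.6],[1,-0.2,-6.3],[1.2,-0.2,-7],[1.3,-0.2,-7.7],[1.5,-0.3,-8.4],[1.6,-0.3,-9.1],[1.8,-0.3,-9.8],[1.9,-0.3,-10.5],[2.1,-0.3,-11.2],[2.3,-0.4,-11.9],[2.4,-0.4,-12.6],[2.6,-0.4,-13.3],[2.8,-0.4,-14]],"turn":[0,0,0,0,0,0,0,0,0,0,0,0,0,0,0,0,0,0,0,0]}'
python3 - <<'E'
from h import *
s=sensors.sense(); print(wc(s['tcp_pos']))
p,D=capture('scene'); C=cloud('scene',D); L=(C-O)@RC
g=(D>0)&(abs(L[...,1])<90)&(L[...,2]>100)&(L[...,0]>-65)&(L[...,0]<140)&(L[...,2]<235)
q=L[g]; print(g.sum(),'lid angle',np.median(np.arctan2(q[:,2]-88,65-q[:,0])))
E
```

```text
t: 25.38
tcp_pos: [449.1, -179.2, 50.8]
ee_rot: [[0.99, 0.139, -0.006], [0.139, -0.99, 0.03], [-0.002, -0.031, -1.0]]
force: [5.4, 4.5, -3.0]
gripper_width: 0.132
finger_force: 35.7
[-187.47351267   -1.89297917   50.81493761]
3473 lid angle 0.7413361795822818
```

```bash
python3 -m handwheel '{"dp":[[0.2,0,-0.7],[0.5,0,-1.4],[0.7,-0.1,-2.1],[1,-0.1,-2.8],[1.3,-0.1,-3.5],[1.5,-0.1,-4.2],[1.8,-0.2,-4.9],[2,-0.2,-5.6],[2.3,-0.2,-6.3],[2.6,-0.2,-7],[2.8,-0.2,-7.7],[3.1,-0.3,-8.4],[3.4,-0.3,-9.1],[3.7,-0.3,-9.8],[4,-0.3,-10.5],[4.2,-0.3,-11.2],[4.5,-0.4,-11.9],[4.8,-0.4,-12.6],[5,-0.4,-13.3],[5.2,-0.4,-14]],"turn":[0,0,0,0,0,0,0,0,0,0,0,0,0,0,0,0,0,0,0,0]}'
python3 - <<'E'
from h import *
s=sensors.sense(); print(wc(s['tcp_pos']))
p,D=capture('scene'); C=cloud('scene',D); L=(C-O)@RC
g=(D>0)&(abs(L[...,1])<85)&(L[...,2]>84)&(L[...,0]>-62)&(L[...,0]<20)&(L[...,2]<235)
q=L[g]; print(g.sum(),'lid angle',np.median(np.arctan2(q[:,2]-90,65-q[:,0])))
E
```

```text
t: 27.1
tcp_pos: [454.2, -178.5, 64.8]
ee_rot: [[0.99, 0.139, -0.007], [0.139, -0.99, 0.03], [-0.002, -0.031, -1.0]]
force: [3.7, 4.9, -1.4]
gripper_width: 0.13
finger_force: 35.5
[-182.33161094   -1.90310662   64.82052918]
1497 lid angle 0.08235371383735905
```

```bash
python3 -m handwheel '{"dp":[[0.1,0,-0.4],[0.2,0,-0.8],[0.3,0,-1.2],[0.4,0,-1.6],[0.5,0,-2],[0.6,0,-2.4],[0.7,0,-2.8],[0.7,0,-3.2],[0.7,0,-3.2]],"turn":[0,0,0,0,0,0,0,0,0]}'
python3 - <<'E'
from h import *
s=sensors.sense(); print(wc(s['tcp_pos']))
p,D=capture('scene'); C=cloud('scene',D); L=(C-O)@RC
C0=cloud('scene',np.load('scene0.npz')['D']); L0=(C0-O)@RC
for l in (L,L0):
  g=(abs(l[...,1])<85)&(l[...,2]>75)&(l[...,0]>-62)&(l[...,0]<20)&(l[...,2]<235); q=l[g]; print(g.sum(),'lid angle',np.median(np.arctan2(q[:,2]-90,65-q[:,0])))
E
```

```text
t: 27.9
tcp_pos: [454.6, -178.3, 66.2]
ee_rot: [[0.99, 0.139, -0.008], [0.139, -0.99, 0.031], [-0.004, -0.032, -0.999]]
force: [8.3, 4.5, -15.3]
gripper_width: 0.132
finger_force: 34.3
[-181.88823675   -1.79568821   66.20080183]
1409 lid angle 0.025440906187655526
1416 lid angle 0.02672476661706823
```

Top stop reached (−15 N), and the lid angle equals its original shut value. I'll release, retreat and check everything.

```bash
python3 -m handwheel '{"dp":[[0,0,0],[0,0,0],[0,0,0],[0,0,0],[0,0,0],[0,0,-3],[0,0,-12],[0,0,-30],[0,0,-55],[0,0,-80],[0,0,-105],[0,0,-125],[-5,0,-130],[-20,0,-130],[-40,0,-130],[-60,0,-130],[-60,0,-130],[-60,0,-130]],"turn":[0,0,0,0,0,0,0,0,0,0,0,0,0,0,0,0,0,0]}' 150
python3 - <<'E'
from h import *
p,D=capture('scene'); s0=np.load('scene0.npz'); C0=cloud('scene',s0['D']); L0=(C0-O)@RC; L=(cloud('scene',D)-O)@RC
for l in (L,L0):
  g=(abs(l[...,1])<85)&(l[...,2]>75)&(l[...,0]>-62)&(l[...,0]<20)&(l[...,2]<235); q=l[g]; print('lid',g.sum(),np.median(np.arctan2(q[:,2]-90,65-q[:,0])))
d=cv2.absdiff(p,s0['p']).max(2)
for n,(u0,u1,v0,v1) in dict(sedan=(140,180,155,205),frog=(335,385,245,290),handle=(405,450,230,270),purpleL=(315,340,205,232),purpleR=(378,402,205,232)).items(): print(n,(d[v0:v1,u0:u1]>35).sum())
for pp in (p,s0['p']):
  hs=cv2.cvtColor(pp,cv2.COLOR_RGB2HSV); r=((hs[...,0]<6)|(hs[...,0]>174))&(hs[...,1]>120)&(hs[...,2]>60); r[:150]=0;r[190:]=0;r[:,:200]=0;r[:,250:]=0; v,u=np.nonzero(r); print('tab px',u.mean(),v.mean(),len(u))
s=sensors.sense(); print(s['t'],s['tcp_pos'],np.abs(s['dq']).max())
E
```

```text
t: 29.45
tcp_pos: [395.6, -191.1, 198.6]
ee_rot: [[0.99, 0.138, -0.006], [0.138, -0.99, 0.029], [-0.002, -0.03, -1.0]]
force: [0.0, 0.9, -0.0]
gripper_width: 0.414
finger_force: 0.0
lid 1415 0.024849900621579407
lid 1416 0.02672476661706823
sedan 0
frog 0
handle 0
purpleL 0
purpleR 0
tab px 226.5 167.22222222222223 54
tab px 226.5 167.22222222222223 54
29.5 [ 396.20394822 -191.06372039  198.3890271 ] 1.1369613995456067
```

```bash
python3 -c "
from h import *
print(env.hand_in())"
```

```text
the job is handed in; nothing more can be done
None
```

The job is handed in at 29.5 s on the robot's clock: the flywheel stands boss up on the cork, the lid was eased shut through the pedal, and nothing else on the counter moved.

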